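# Bring the salt pot round on the spice carousel

### The arm

A 6-joint arm with a two-finger parallel gripper is mounted at the origin on the work surface. World frame = base frame: x ahead of the robot, y to its left, z up, the work surface at z = 0. Lengths are in m, angles in degrees, forces in N, time in s.
With the tool pointing down it reaches from about 0.4 to 0.825 m from the base axis. Payload 7 kg.
Tool frame: the origin (TCP) lies on the centre line of the jaws, within the pads' length; the fingertips stand 19 mm ahead of it and the grasp point (between the pads) is the TCP; z points along the fingers, y is the line along which they close (so a half turn about z gives the same grasp; the last joint's range is limited). The gripper opens to 88 mm and grips with 3 to 60 N. Pads are 19 mm wide; open, the fingers measure 130 mm over their backs; the gripper's body (78 mm by 193 mm) begins 47 mm behind the grasp point.
Start: joints at [82.282, 20.546, 0.682, 0, -70.136, -16.507], TCP at [0.277, 0.616, 0.246] pointing down, gripper open.
Joint ranges: [-176.03, 176.03], [-82.01, 121.73], [-58.28, 71.71], [-173.87, 95.51], [-174.79, -0.11], [-173.66, 173.66]. Speed limits (degrees/s): [136.94, 136.94, 172.46, 180, 180, 180].

### API

Orientations are given as [roll, pitch, yaw] about the fixed x, y, z axes, in that order (R = Rz(yaw) Ry(pitch) Rx(roll)).
In Python, from plant import * gives the robot as it stands. The module is installed in compiled form; this text tells all that it offers.
- The arm moves only by the tool play_rows, never from a script. Its argument "deltas" is a list of rows, each a list of 6 numbers: the shift along the world's x, y, z scaled (see below), then the turn, a rotation vector about the world's x, y, z scaled (see below). A call has 1 to 10 rows; each row shifts and turns the commanded pose from where the row before left it; what a row does not reach is not made up. The controller multiplies each number of a shift by 800 mm and each number of a turn by 180 degrees. A row lasts 1/10 s, in which the tool goes at most 50 mm and 8.59 degrees, less where a joint would pass 70% of its speed; a pose out of reach is approached as far as the arm can. A call with a number of a shift or a turn outside -1 to 1 is refused whole. A call with a gripper value outside its range is refused whole. "gripper" is the gripper command: -1 is shut, 1 is fully open, values between are in proportion, set as the call begins (left out, the last holds). The fingers move at their own pace and stop on an object; the grip force is fixed at half the most. Time passes only in rows, so rows that do not move let the fingers close. It gives the time, the measured TCP pose, the force, the opening and the grip force at its end, in the units of the state.
- get_obs(): the state, without advancing time (a new reading comes with each control period).
- snapshot(name): name is "side" or "top"; returns (picture, depth): 400x640x3 uint8, blue, green, red; 400x640 float32, m along the optical axis (not along the pixel's ray), 0 where there is no reading.
- camera_model(name): a dict with "fx", "fy", "cx", "cy" (pixels), "world_to_cam" (4x4, takes a point from world to camera coordinates). Camera axes: x right, y down, z forward; pixel columns grow to the right and rows downward; lengths in m; the calibration is good to about 2 mm. A picture is of the moment at which its call begins. camera_model takes no time and is no camera call.
- close_job(): hands the job in; it is judged then, once.
The state is a dict: "clock": time; "joint_pos": joint angles; "qvel": joint speeds; "tau": joint torques, N m; "tool_pos": TCP position; "orientation": TCP orientation; "force": force on the tool from outside, world axes, zero at the start; "moment": the same for the moment, N m; "opening": finger opening in m; "gripper_force": force on a finger pad.
Only numpy, scipy, OpenCV 4.12 (cv2) and the standard library are available. Lean on these libraries where they do the work, as an engineer would, in place of code of your own. Each camera call takes 0.05 s, during which the arm holds its last target. There are 200 camera calls.

### The job

Turn the spice carousel on the granite slab by pushing gently with the fingertips against the wooden tabs on its rim, until the squat salt pot with the round lid knob stands squarely at the front, in line with the brass pointer of the carousel's foot. Only push the carousel: do not grip or lift anything, do not touch the containers riding on it, and leave the other kitchen things where they are. Finish clear of everything with the carousel at rest.

Things in the scene. Friction and masses are not known exactly. Their poses are not given: they have to be found in the camera images.
- foot: the carousel's fixed steel foot, 150 mm across, 17 mm tall. Origin: on the vertical turning axis, on the granite slab's top; z up. A flat brass pointer, 5 mm thick, lies on the slab along the foot's -x axis, which is the carousel's front (roughly towards the robot); its arrow tip reaches 207 mm from the axis, beyond the disc and tabs.
- carousel: the carousel's turning teak disc, 260 mm across, 16 mm thick. Origin: on the axis at its underside, 19 mm above the slab; its axes turn with it. It turns endlessly either way; friction (about 0.15 N m) stops it when no longer pushed. Four containers stand loose on it, 68 mm from the axis, 90 degrees apart. Six upright tabs on its rim (see tab).
- tab (a point): centre of one of six equal upright teak tabs on the rim, at 30, 90, 150, 210, 270 and 330 degrees from the disc's own +x axis (this one at 30), 145 mm from the axis. Each is 14 mm thick along the rim, spans 128 to 162 mm from the axis and 19 to 47 mm above the slab. Between tabs a fingertip can go down beside the rim to just above the slab.
- salt_pot: the salt pot, the one to bring to the front: squat bulging white ceramic pot, 58 mm across, with a lid that has a round knob on top, 60 mm tall in all. Origin: centre of its underside, on the disc's top 35 mm above the slab. It stands loose, 68 mm from the axis along the disc's own -x axis, midway between two tabs.
- pot_straight: straight-sided round white ceramic pot, 51 mm across with a flat steel lid, 56 mm tall, standing loose on the disc, to be left alone. Origin: centre of its underside.
- katori: small open steel bowl, 58 mm across, 30 mm tall, standing loose on the disc, to be left alone. Origin: centre of its underside.
- pot_square: square white ceramic pot, 45 mm wide with a flat teak lid, 51 mm tall, standing loose on the disc, to be left alone. Origin: centre of its underside.
- kadai: empty steel kadai (wide open pan), 200 mm across, 62 mm tall, with two loop handles 252 mm from end to end, standing loose on the slab, to be left alone. Origin: centre of its underside.
- plate: flat white melamine plate, 190 mm across, 20 mm tall, standing loose on the slab, to be left alone. Origin: centre of its underside.
- sieve: hard grey plastic sieve, a round basket 116 mm across and 40 mm tall, with a flat handle along its +x reaching 155 mm from its centre, standing loose on the slab, to be left alone. Origin: centre of its underside.
- tumbler: steel tumbler, 69 mm across, 75 mm tall, standing loose on the slab, to be left alone. Origin: centre of its underside.

How it is judged:
By the outcome, as a careful person would: the job done as asked, in the order asked, and still so for the second after the job is handed in, with the robot touching nothing.
It also fails if it takes over 64 s, if anything falls off the work surface, if the arm or the gripper's body presses on something with over 40 N, if the wrist force passes 120 N, or if a joint passes its speed limit or range.

## Working session

There is one attempt and no reset: what is moved stays moved. The work goes in short steps, Python scripts to look and compute and a tool call to move; the robot and the scene stay as the last step left them, time stands still between calls to the robot, and variables do not carry over. Pictures are saved under pics/ and viewed, at most 10 in all, crops included, and the job is handed in when it is done.

Besides the shell and the picture viewer there is one more tool, called after "Request:" by a JSON object that holds its "api" and its "payload". play_rows: Moves the arm, as the interface text tells. Its arguments: {"type":"object","properties":{"deltas":{"type":"array","items":{"type":"array","items":{"type":"number","minimum":-1,"maximum":1}}},"gripper":{"type":"number"}},"required":["deltas"]}

```bash
mkdir -p pics; python3 - <<'E'
from plant import *
import cv2,numpy as np
for n in("top","side"):
    p,d=snapshot(n); cv2.imwrite(f"pics/{n}0.png",p); np.save(f"{n}0.npy",d)
    print(n,camera_model(n))
o=get_obs();print(o)
E
```

```text
top {'fx': 487.2486520492801, 'fy': 487.2486520492801, 'cx': 322.0072166505684, 'cy': 212.59811820191285, 'world_to_cam': array([[-0.02120187, -0.99955725, -0.02087542,  0.0262808 ],
       [-0.99791826,  0.0224299 , -0.06046528,  0.54700782],
       [ 0.06090675,  0.01954998, -0.99795199,  1.32057488],
       [ 0.        ,  0.        ,  0.        ,  1.        ]])}
side {'fx': 397.4878923819676, 'fy': 397.4878923819676, 'cx': 322.61044046338736, 'cy': 200.48764261427073, 'world_to_cam': array([[-0.96438661, -0.26431265,  0.00986301,  0.52510909],
       [-0.21270932,  0.75286124, -0.6228601 ,  0.2096943 ],
       [ 0.15720433, -0.6027759 , -0.78227106,  1.02812938],
       [ 0.        ,  0.        ,  0.        ,  1.        ]])}
{'clock': 0.1, 'joint_pos': array([ 8.22826187e+01,  2.05856898e+01,  6.36901236e-01, -1.84310773e-02,
       -7.01353319e+01, -1.65084449e+01]), 'qvel': array([-0.02366372,  0.01242126,  0.07917639,  0.02042863, -0.00659971,
       -0.07325868]), 'tau': array([-7.02230500e-04, -5.84162629e+01,  2.93749666e+01,  7.01552868e+00,
        1.01940637e-02, -3.53304790e-05]), 'tool_pos': array([0.27680674, 0.61516248, 0.24471658]), 'orientation': array([ 1.79914423e+02, -7.29263804e-03, -2.42320964e+01]), 'force': array([-0.4676981 , -1.23247711,  0.2079946 ]), 'moment': array([-0.02542196,  0.00472321,  0.06165222]), 'gripper_force': 0.0, 'opening': 0.08760900087977974}
```

View pics/top0.png

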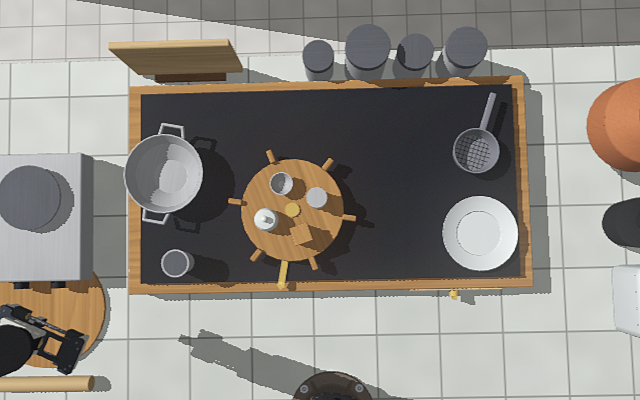

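View pics/side0.png

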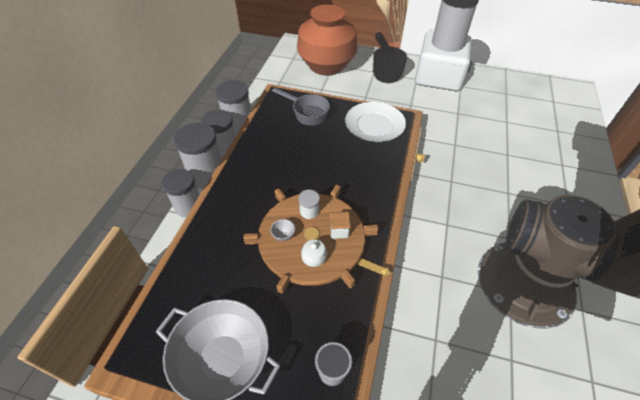

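The top view shows the disc at about (292,210), the salt pot at (265,219), the pointer tip at about (283,288), and tabs at (271,157), (328,164), (348,217), (314,262), (256,254) and (234,201).

```bash
cat > h.py <<'E'
from plant import *
import cv2,numpy as np
from scipy.optimize import least_squares
def cloud(n,p,d):
    c=camera_model(n);v,u=np.mgrid[:400,:640]
    P=np.stack([(u-c['cx'])/c['fx']*d,(v-c['cy'])/c['fy']*d,d],-1)
    T=c['world_to_cam'];W=(P-T[:3,3])@T[:3,:3]
    W[d==0]=np.nan;return W
def ray(n,u,v,z):
    c=camera_model(n);T=c['world_to_cam'];R=T[:3,:3]
    o=-R.T@T[:3,3];r=R.T@np.array([(u-c['cx'])/c['fx'],(v-c['cy'])/c['fy'],1])
    return o+r*(z-o[2])/r[2]
E
python3 - <<'E'
from h import *
p=cv2.imread('pics/top0.png');d=np.load('top0.npy');W=cloud('top',p,d)
for q in [(292,245),(210,110),(400,200),(283,275),(265,219),(271,157),(328,164),(348,217),(314,262),(256,254),(234,201),(270,240),(175,265),(482,235),(165,175),(300,236),(281,183),(317,198)]:
    print(q,W[q[1],q[0]].round(4))
cv2.imwrite('pics/crop0.png',cv2.resize(p[140:300,150:370],None,fx=3.6,fy=3.6,interpolation=cv2.INTER_CUBIC))
E
```

```text
(292, 245) [0.4609 0.0893 0.1265]
(210, 110) [0.8198 0.3018 0.0943]
(400, 200) [ 0.5714 -0.1902  0.087 ]
(283, 275) [0.3846 0.1161 0.0978]
(265, 219) [0.5247 0.148  0.1873]
(271, 157) [0.6831 0.1374 0.1384]
(328, 164) [ 0.6623 -0.0057  0.1354]
(348, 217) [ 0.5276 -0.0526  0.1381]
(314, 262) [0.4177 0.0345 0.1367]
(256, 254) [0.4405 0.1788 0.1363]
(234, 201) [0.574  0.2318 0.1394]
(270, 240) [0.4746 0.1441 0.1299]
(175, 265) [0.4184 0.3733 0.1632]
(482, 235) [ 0.4761 -0.3964  0.0919]
(165, 175) [0.6507 0.422  0.0925]
(300, 236) [0.4824 0.0656 0.174 ]
(281, 183) [0.6182 0.1145 0.1262]
(317, 198) [0.5733 0.0226 0.1772]
```

View pics/crop0.png

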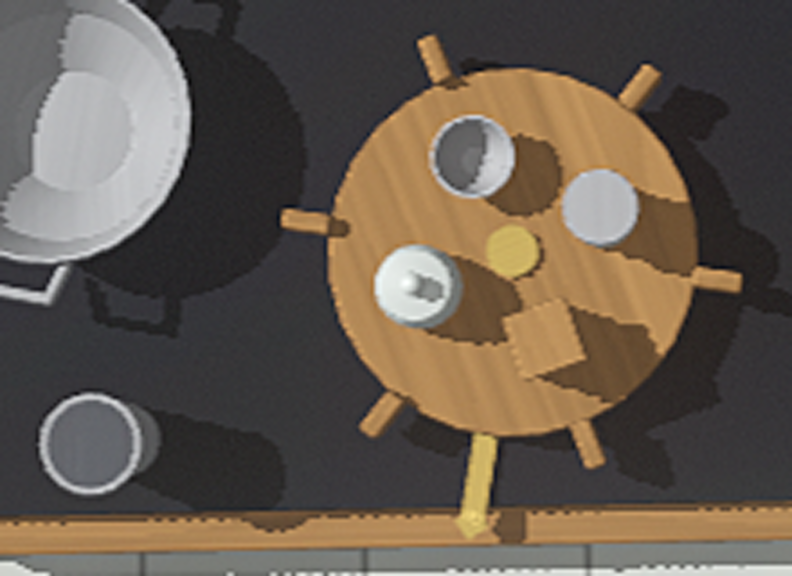

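```bash
cat >> h.py <<'E'
def fit(p,d,c0=(.55,.09),zs=.091):
    W=cloud('top',p,d)
    z=W[...,2];c=np.array(c0)
    for _ in range(3):
        D=W[...,:2]-c;r=np.hypot(D[...,0],D[...,1])
        m=((z>zs+.036)&(z<zs+.06)&(r>.134)&(r<.170)).astype(np.uint8)
        n,l,s,ce=cv2.connectedComponentsWithStats(m)
        T=[ray('top',*ce[i],zs+.047)[:2] for i in range(1,n) if s[i,4]>12]
        T=np.array(T)
        f=lambda x:[np.hypot(*(t-x[:2]))-x[2] for t in T]
        x=least_squares(f,[*c,.148]).x;c=x[:2]
    a=np.degrees(np.arctan2(*(T-c).T[::-1]))
    off=np.degrees(np.angle(np.exp(1j*np.radians(6*a)).mean()))/6
    return c,x[2],T,a,off,[s[i,4] for i in range(1,n)]
E
python3 - <<'E'
from h import *
p=cv2.imread('pics/top0.png');d=np.load('top0.npy');W=cloud('top',p,d)
print(np.nanmedian(W[150:280:5,370:430:5,2]))
c,r,T,a,off,s=fit(p,d);print(c,r,T.round(4),a.round(2),off,s)
hsv=cv2.cvtColor(p,cv2.COLOR_BGR2HSV)
print(hsv[270,283],hsv[283,282],hsv[280,340])
# pointer rows (yellow)
for v in range(262,282,2):
    row=hsv[v,270:300]; m=[u+270 for u in range(30) if row[u,2]>120 and row[u,1]>80]
    if m: print(v,m[0],m[-1],ray('top',np.mean(m),v,.096)[:2].round(4))
for n,(u,v) in dict(tip=(281.1,288.6)).items(): print(n,ray('top',u,v,.096))
# salt pot knob
k=ray('top',150+410/3.6,140+285/3.6,.186);print('knob',k,np.degrees(np.arctan2(k[1]-c[1],k[0]-c[0])),np.hypot(*(k[:2]-c)))
t=np.array(ray('top',281.1,288.6,.096)[:2]);print('ptr',np.degrees(np.arctan2(*(t-c)[::-1])),np.hypot(*(t-c)))
E
```

```text
0.09023486532008985
[0.55028246 0.08724031] 0.14744128205475596 [[ 0.6881  0.1384]
 [ 0.6641 -0.0067]
 [ 0.5749  0.2331]
 [ 0.5269 -0.0585]
 [ 0.4361  0.1802]
 [ 0.4128  0.0345]] [  20.38  -39.55   80.43  -99.13  140.85 -159.02] 20.660304770742894 [np.int32(62), np.int32(66), np.int32(58), np.int32(64), np.int32(61), np.int32(63)]
[ 22 127 207] [ 23 125 222] [ 15 123 110]
262 281 287 [0.4176 0.1132]
264 281 287 [0.4125 0.1133]
266 281 287 [0.4074 0.1133]
268 280 286 [0.4023 0.116 ]
270 280 286 [0.3972 0.1161]
272 280 286 [0.3921 0.1162]
274 279 285 [0.3871 0.1188]
276 279 285 [0.382  0.1189]
278 279 285 [0.3769 0.119 ]
280 278 284 [0.3718 0.1216]
tip [0.34992437 0.12172706 0.096     ]
knob [0.52446676 0.15088305 0.186     ] 112.07918449539483 0.06867931765194481
ptr 170.23363174357655 0.20330445553135065
```

Request:
{"api": "play_rows", "payload": {"deltas": [[0.0126,-0.0414,0.002,0,0,-0.026],[0.0126,-0.0414,0.002,0,0,-0.026],[0.0126,-0.0414,0.002,0,0,-0.026],[0.0126,-0.0414,0.002,0,0,-0.026],[0.0126,-0.0414,0.002,0,0,-0.026],[0.0126,-0.0414,0.002,0,0,-0.026],[0.0126,-0.0414,0.002,0,0,-0.026],[0.0126,-0.0414,0.002,0,0,-0.026],[0.0126,-0.0414,0.002,0,0,-0.026],[0.0126,-0.0414,0.002,0,0,-0.026]], "gripper": -1}}

```text
clock: 1.1
tool_pos: [0.3778, 0.2828, 0.2614]
orientation: [180.0, -0.0, -71.2]
force: [0.1, -0.6, -0.1]
opening: 0.0132
gripper_force: 0.0
```

Request:
{"api": "play_rows", "payload": {"deltas": [[0.0126,-0.0414,0,0,0,-0.026],[0.0126,-0.0414,0,0,0,-0.026],[0.0126,-0.0414,0,0,0,-0.026],[0.0126,-0.0414,0,0,0,-0.026],[0.0126,-0.0414,0,0,0,-0.026],[0.0126,-0.0414,0,0,0,-0.026],[0.0126,-0.0414,0,0,0,-0.026],[0.0126,-0.0414,0,0,0,-0.026],[0.0126,-0.0414,0,0,0,-0.026],[0.0126,-0.0414,0,0,0,-0.026]]}}

```text
clock: 2.1
tool_pos: [0.4785, -0.0483, 0.2614]
orientation: [180.0, 0.0, -118.0]
force: [1.0, 0.2, -0.2]
opening: 0.0003
gripper_force: 0.0
```

Request:
{"api": "play_rows", "payload": {"deltas": [[0,0,0,0,0,0],[0,0,0,0,0,0],[0,0,0,0,0,0]]}}

```text
clock: 2.4
tool_pos: [0.4783, -0.0465, 0.2614]
orientation: [180.0, -0.0, -117.8]
force: [0.1, -0.8, -0.3]
opening: 0.0008
gripper_force: 0.0
```

Request:
{"api": "play_rows", "payload": {"deltas": [[0,0,-0.0158,0,0,0],[0,0,-0.0158,0,0,0],[0,0,-0.0158,0,0,0],[0,0,-0.0158,0,0,0],[0,0,-0.0158,0,0,0],[0,0,-0.0158,0,0,0],[0,0,-0.0158,0,0,0],[0,0,-0.0158,0,0,0],[0,0,-0.0158,0,0,0],[0,0,-0.0158,0,0,0]]}}

```text
clock: 3.4
tool_pos: [0.478, -0.0466, 0.1336]
orientation: [179.9, -0.0, -117.8]
force: [1.0, -1.0, -0.3]
opening: 0.0006
gripper_force: 0.0
```

```bash
python3 - <<'E'
from h import *
p,d=snapshot("side");q,e=snapshot("top")
cv2.imwrite("pics/s1.png",np.hstack([cv2.resize(p[140:340,200:460],None,fx=1.5,fy=1.5),cv2.resize(q[140:340,200:460],None,fx=1.5,fy=1.5)]))
import numpy as np
c=np.array([.5503,.0872])
# plan: arc phi -118 -> -51 in 5-deg rows
R=.153;a=np.radians(np.arange(-118,-49,2.5));P=c+R*np.c_[np.cos(a),np.sin(a)]
print((np.diff(P,axis=0)/.8).round(4).tolist(), 2.5/180)
print(get_obs()['tool_pos'],get_obs()['force'])
E
```

```text
[[0.0075, -0.0038], [0.0076, -0.0034], [0.0078, -0.0031], [0.0079, -0.0028], [0.008, -0.0024], [0.0081, -0.0021], [0.0082, -0.0017], [0.0082, -0.0013], [0.0083, -0.001], [0.0083, -0.0006], [0.0083, -0.0003], [0.0083, 0.0001], [0.0083, 0.0005], [0.0083, 0.0008], [0.0083, 0.0012], [0.0082, 0.0016], [0.0081, 0.0019], [0.008, 0.0023], [0.0079, 0.0026], [0.0078, 0.003], [0.0077, 0.0033], [0.0075, 0.0036], [0.0074, 0.0039], [0.0072, 0.0043], [0.007, 0.0046], [0.0068, 0.0049], [0.0066, 0.0052]] 0.013888888888888888
[ 0.47690167 -0.04689727  0.13278577] [-0.41001815 -0.04402954 -0.21409057]
```

View pics/s1.png

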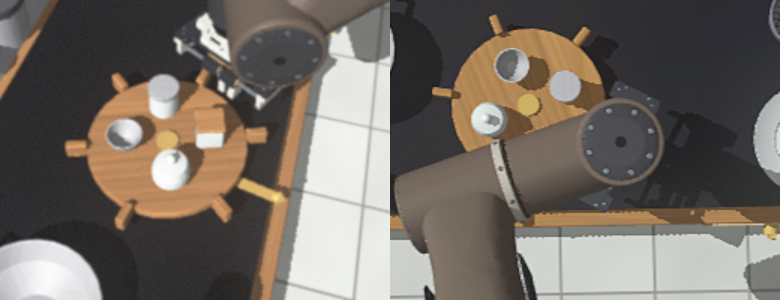

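The gripper stands between the tabs beside the disc, at the right front (side view (215,70)), with no contact. I start the slow arc now.

Request:
{"api": "play_rows", "payload": {"deltas": [[0.0037,-0.0019,0,0,0,0.007],[0.0038,-0.0019,0,0,0,0.007],[0.0038,-0.0017,0,0,0,0.007],[0.0038,-0.0017,0,0,0,0.007],[0.0039,-0.0016,0,0,0,0.007],[0.0039,-0.0015,0,0,0,0.007],[0.0039,-0.0014,0,0,0,0.007],[0.004,-0.0014,0,0,0,0.007],[0.004,-0.0012,0,0,0,0.007],[0.004,-0.0012,0,0,0,0.007]]}}

```text
clock: 4.5
tool_pos: [0.5096, -0.0594, 0.1351]
orientation: [180.0, -0.0, -105.1]
force: [-1.4, 0.8, 0.1]
opening: 0.0008
gripper_force: 0.6
```

Request:
{"api": "play_rows", "payload": {"deltas": [[0.004,-0.001,0,0,0,0.007],[0.004,-0.001,0,0,0,0.007],[0.0041,-0.0009,0,0,0,0.007],[0.0041,-0.0008,0,0,0,0.007],[0.0041,-0.0007,0,0,0,0.007],[0.0041,-0.0006,0,0,0,0.007],[0.0041,-0.0005,0,0,0,0.007],[0.0042,-0.0005,0,0,0,0.007],[0.0041,-0.0003,0,0,0,0.007],[0.0042,-0.0003,0,0,0,0.007]]}}

```text
clock: 5.5
tool_pos: [0.5427, -0.0646, 0.1352]
orientation: [180.0, -0.0, -92.5]
force: [-0.5, -0.5, -0.1]
opening: 0.0004
gripper_force: 0.6
```

```bash
python3 - <<'E'
from h import *
q,e=snapshot("top");p,d=snapshot("side");cv2.imwrite('pics/t2.png',q)
c,r,T,a,off,s=fit(q,e);print(c,r,T.round(3).tolist(),a.round(1),s)
o=get_obs();print(o['tool_pos'],o['orientation'],o['force'])
t=o['tool_pos'][:2]-[.5503,.0872];print(np.hypot(*t),np.degrees(np.arctan2(t[1],t[0])))
E
```

```text
[0.550773   0.08673809] 0.14740499593086936 [[0.685, 0.027], [0.67, 0.174], [0.432, -0.0]] [ -24.    36.1 -143.8] [np.int32(62), np.int32(59), np.int32(61)]
[ 0.54318595 -0.0644716   0.13522003] [-1.79956756e+02  5.19580172e-03 -9.25594522e+01] [ 0.04989659 -0.02022192 -0.21596984]
0.15183834934367396 -92.68545119867179
```

View pics/t2.png

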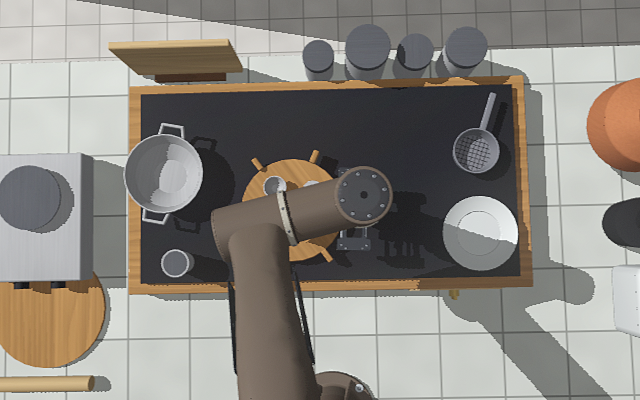

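The finger pushes well: tabs now fit at 36.1, -24 and -143.8, so the disc has turned about 15.5 degrees. About 43 remain.

Request:
{"api": "play_rows", "payload": {"deltas": [[0.0042,-0.0002,0,0,0,0.007],[0.0042,-0.0001,0,0,0,0.007],[0.0042,0,0,0,0,0.007],[0.0042,0.0001,0,0,0,0.007],[0.0042,0.0002,0,0,0,0.007],[0.0042,0.0003,0,0,0,0.007],[0.0042,0.0004,0,0,0,0.007],[0.0042,0.0005,0,0,0,0.007],[0.0041,0.0006,0,0,0,0.007],[0.0041,0.0007,0,0,0,0.007]]}}

```text
clock: 6.6
tool_pos: [0.5761, -0.0626, 0.1351]
orientation: [180.0, -0.0, -79.9]
force: [-1.2, -1.7, 0.3]
opening: 0.0005
gripper_force: 0.6
```

Request:
{"api": "play_rows", "payload": {"deltas": [[0.0041,0.0008,0,0,0,0.007],[0.0041,0.0009,0,0,0,0.007],[0.0041,0.001,0,0,0,0.007],[0.004,0.0011,0,0,0,0.007],[0.004,0.0012,0,0,0,0.007],[0.004,0.0013,0,0,0,0.007],[0.004,0.0013,0,0,0,0.007],[0.0039,0.0014,0,0,0,0.007],[0.0039,0.0015,0,0,0,0.007],[0.0039,0.0016,0,0,0,0.007]]}}

```text
clock: 7.6
tool_pos: [0.6082, -0.0528, 0.1352]
orientation: [-180.0, -0.0, -67.3]
force: [-1.5, -0.1, 0.2]
opening: 0.0004
gripper_force: 0.6
```

```bash
python3 - <<'E'
from h import *
q,e=snapshot("top")
c,r,T,a,off,s=fit(q,e);print(c,r,T.round(3).tolist(),a.round(1),s)
o=get_obs();print(o['tool_pos'],o['orientation'],o['force'])
t=o['tool_pos'][:2]-[.5503,.0872];print(np.hypot(*t),np.degrees(np.arctan2(t[1],t[0])))
E
```

```text
[0.55486402 0.08962664] 0.14935994566593347 [[0.704, 0.091], [0.481, -0.04]] [   0.4 -119.5] [np.int32(33), np.int32(72), np.int32(1), np.int32(12), np.int32(3)]
[ 0.60866893 -0.05253408  0.13517261] [-1.79973758e+02 -1.00290954e-02 -6.72338968e+01] [ 0.55060274 -0.06262503 -0.42350821]
0.15143495743114435 -67.32900705688984
```

Request:
{"api": "play_rows", "payload": {"deltas": [[0.0038,0.0017,0,0,0,0.007],[0.0038,0.0018,0,0,0,0.007],[0.0037,0.0018,0,0,0,0.007],[0.0037,0.0019,0,0,0,0.007],[0.0037,0.002,0,0,0,0.007],[0.0036,0.0021,0,0,0,0.007],[0.0036,0.0022,0,0,0,0.007],[0.0035,0.0022,0,0,0,0.007],[0.0035,0.0023,0,0,0,0.007],[0.0034,0.0024,0,0,0,0.007]]}}

```text
clock: 8.65
tool_pos: [0.6372, -0.0364, 0.1352]
orientation: [-180.0, -0.0, -54.7]
force: [-0.9, -2.0, 0.5]
opening: 0.0005
gripper_force: 0.6
```

Request:
{"api": "play_rows", "payload": {"deltas": [[0.0025,0.0018,0,0,0,0.005],[0.0019,0.0015,0,0,0,0.004],[0.001,0.0007,0,0,0,0.002],[0,0,0,0,0,0]]}}

```text
clock: 9.05
tool_pos: [0.6413, -0.0332, 0.1352]
orientation: [-180.0, 0.0, -52.8]
force: [-0.0, -0.5, -0.1]
opening: 0.0001
gripper_force: 0.2
```

```bash
cat > m.py <<'E'
from h import *
import sys
q,e=snapshot("top");p,d=snapshot("side")
cv2.imwrite(f"pics/{sys.argv[1]}.png",np.hstack([cv2.resize(p[140:340,200:460],None,fx=1.5,fy=1.5),cv2.resize(q[140:340,200:460],None,fx=1.5,fy=1.5)]))
cv2.imwrite(f"{sys.argv[1]}_s.png",p);cv2.imwrite(f"{sys.argv[1]}_t.png",q);np.save(f"{sys.argv[1]}_t.npy",e)
W=cloud('top',q,e);c=np.array([.5503,.0872])
z=W[...,2];D=W[...,:2]-c;r=np.hypot(D[...,0],D[...,1])
m=((z>.127)&(z<.151)&(r>.134)&(r<.17)).astype(np.uint8)
n,l,s,ce=cv2.connectedComponentsWithStats(m)
for i in range(1,n):
    if s[i,4]>30:
        t=ray('top',*ce[i],.138)[:2]-c;print(s[i,4],np.hypot(*t).round(4),np.degrees(np.arctan2(t[1],t[0])).round(2))
o=get_obs();print(o['clock'],o['tool_pos'],o['orientation'],o['force'])
t=o['tool_pos'][:2]-c;print(np.hypot(*t),np.degrees(np.arctan2(t[1],t[0])))
E
python3 m.py m1
```

```text
62 0.1475 -103.81
62 0.1478 -163.61
9.15 [ 0.64122533 -0.03320119  0.13514568] [-1.79986076e+02  6.29524593e-03 -5.28550604e+01] [-0.27512644  0.55278565 -0.29230774]
0.15087697202615513 -52.940397482872626
```

View pics/m1.png

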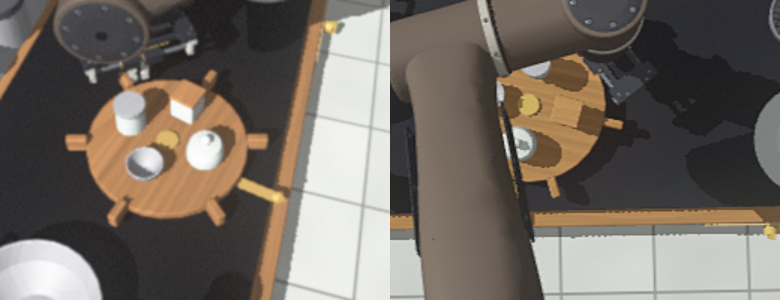

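Now about 55.4 degrees turned. The salt pot is at the right front, not yet at the pointer. I refine the pointer direction from the first images before the last degrees.

```bash
python3 - <<'E'
from h import *
c=np.array([.5503,.0872])
for n,f,win in (('top','pics/top0.png',(262,284,268,300)),('side','pics/side0.png',(255,276,356,392)),('side','m1_s.png',(255,276,356,392))):
    p=cv2.imread(f);hsv=cv2.cvtColor(p,cv2.COLOR_BGR2HSV).astype(int)
    v0,v1,u0,u1=win
    m=(hsv[...,0]>17)&(hsv[...,0]<32)&(hsv[...,1]>90)&(hsv[...,2]>130)
    mm=np.zeros_like(m);mm[v0:v1,u0:u1]=m[v0:v1,u0:u1]
    v,u=np.nonzero(mm);P=np.array([ray(n,a,b,.0955)[:2] for a,b in zip(u,v)])
    k=P.mean(0)-c;
    l=cv2.fitLine(P.astype(np.float32),cv2.DIST_L2,0,.01,.01).ravel()
    print(n,len(P),'centroid ang',np.degrees(np.arctan2(k[1],k[0])),np.hypot(*k),'line ang',np.degrees(np.arctan2(l[1],l[0])), 'maxr',np.hypot(*(P-c).T).max())
# disc circle centre in top0 by z
p=cv2.imread('pics/top0.png');d=np.load('top0.npy');W=cloud('top',p,d)
# salt pot centre, side image m1 & top0: cloud of body
for n,im in (('top','pics/top0.png'),):
    D=W[...,:2]-[.527,.150];r=np.hypot(D[...,0],D[...,1]);q=W[(r<.045)&(W[...,2]>.14)]
    x=least_squares(lambda x:np.hypot(q[:,0]-x[0],q[:,1]-x[1])[q[:,2]<.165]-.028,[.527,.15],loss='soft_l1',f_scale=.003).x
    kn=q[q[:,2]>.178].mean(0)
    for t in(x,kn[:2],q.mean(0)[:2]):print('pot',t,np.degrees(np.arctan2(*(t-c)[::-1])),np.hypot(*(t-c)))
hsv=cv2.cvtColor(p,cv2.COLOR_BGR2HSV).astype(int)
D=np.abs(np.indices((400,640))-np.array([210,292])[:,None,None]).max(0)
v,u=np.nonzero((D<12)&(hsv[...,0]>19)&(hsv[...,0]<35)&(hsv[...,1]>80));print(len(u),u.mean(),v.mean(),ray('top',u.mean(),v.mean(),.13))
E
```

```text
top 157 centroid ang 169.29645352536974 0.16229941214848667 line ang -11.34122 maxr 0.19076534626432234
side 225 centroid ang 168.86379271019442 0.16767753040222322 line ang -9.711386 maxr 0.20522481143643248
side 247 centroid ang 168.86677303002205 0.16661073751011585 line ang -9.539949 maxr 0.2064142285273641
pot [0.52638281 0.15060418] 110.6673750503963 0.0677651942083309
pot [0.52616925 0.14973691] 111.09981462427247 0.06703102306089223
pot [0.52556294 0.14767387] 112.24719724154151 0.06533766532376332
168 291.89285714285717 209.30357142857142 [0.55055103 0.08771139 0.13      ]
```

Request:
{"api": "play_rows", "payload": {"deltas": [[0.0016,0.0013,0,0,0,0.0034],[0.0016,0.0013,0,0,0,0.0034],[0.0016,0.0013,0,0,0,0.0034],[0.0013,0.0011,0,0,0,0.0028],[0.0009,0.0007,0,0,0,0.002],[0.0006,0.0005,0,0,0,0.0012],[0.0004,0.0003,0,0,0,0.0008],[0,0,0,0,0,0],[0,0,0,0,0,0]]}}

```text
clock: 10.05
tool_pos: [0.6476, -0.0281, 0.1352]
orientation: [-180.0, 0.0, -49.8]
force: [-0.2, -0.3, 0.0]
opening: 0.0005
gripper_force: 0.4
```

```bash
python3 m.py m2
```

```text
63 0.148 -100.7
64 0.1475 -160.52
10.15 [ 0.64762567 -0.02813721  0.13517327] [-1.79994098e+02  5.01332794e-04 -4.97926946e+01] [ 0.87209059 -0.88433281 -0.04350995]
0.15091374606079125 -49.841127198289996
```

Request:
{"api": "play_rows", "payload": {"deltas": [[-0.003,-0.0025,0,0,0,0],[-0.004,-0.0035,0,0,0,0],[-0.005,-0.0045,0,0,0,0],[-0.005,-0.0055,0,0,0,0],[0,0,0.02,0,0,0],[0,0,0.03,0,0,0],[0,0,0.03,0,0,0],[0,0,0.03,0,0,0],[0,0,0.03,0,0,0],[0,0,0.03,0,0,0]]}}

```text
clock: 11.15
tool_pos: [0.6336, -0.0413, 0.2723]
orientation: [-180.0, -0.0, -49.8]
force: [0.9, 1.3, 0.5]
opening: 0.0006
gripper_force: 0.0
```

Request:
{"api": "play_rows", "payload": {"deltas": [[-0.01,-0.04,0,0,0,0],[-0.01,-0.04,0,0,0,0],[-0.01,-0.04,0,0,0,0],[-0.01,-0.04,0,0,0,0],[-0.01,-0.04,0,0,0,0],[-0.01,-0.04,0,0,0,0],[-0.01,-0.04,0,0,0,0],[-0.01,-0.04,0,0,0,0],[-0.01,-0.04,0,0,0,0],[-0.01,-0.04,0,0,0,0]]}}

```text
clock: 12.15
tool_pos: [0.5531, -0.3623, 0.2713]
orientation: [-180.0, -0.0, -49.8]
force: [1.1, -0.3, -0.3]
opening: 0.0003
gripper_force: 0.0
```

Request:
{"api": "play_rows", "payload": {"deltas": [[0,0,0,0,0,0],[0,0,0,0,0,0],[0,0,0,0,0,0]]}}

```text
clock: 12.45
tool_pos: [0.5539, -0.3606, 0.2712]
orientation: [-180.0, 0.0, -49.8]
force: [-0.5, 0.6, -1.2]
opening: 0.0001
gripper_force: 0.0
```

```bash
python3 m.py m3; python3 - <<'E'
from h import *
q=cv2.imread('m3_t.png');e=np.load('m3_t.npy');c=np.array([.5503,.0872])
print(fit(q,e));W=cloud('top',q,e)
g=c+.068*np.array([np.cos(np.radians(169.2)),np.sin(np.radians(169.2))])
D=W[...,:2]-g;r=np.hypot(D[...,0],D[...,1]);k=W[(r<.045)&(W[...,2]>.14)&(W[...,2]<.165)]
x=least_squares(lambda x:np.hypot(k[:,0]-x[0],k[:,1]-x[1])-.028,g,loss='soft_l1',f_scale=.003).x
print(x,np.degrees(np.arctan2(*(x-c)[::-1])),np.hypot(*(x-c)))
E
```

```text
59 0.1477 18.75
64 0.1473 -41.13
60 0.147 78.93
64 0.1478 -100.75
62 0.1475 139.31
63 0.1475 -160.59
12.55 [ 0.55422339 -0.36014595  0.27131166] [-1.79986853e+02 -7.09964500e-03 -4.97268872e+01] [-0.42978926  0.08449121  0.62253938]
0.44736315571619983 -89.49750807816528
(array([0.55035455, 0.08707988]), np.float64(0.14746324036664207), array([[ 0.69036161,  0.13480746],
       [ 0.66124956, -0.00970464],
       [ 0.57851072,  0.23143971],
       [ 0.5228552 , -0.05781491],
       [ 0.4384784 ,  0.18334786],
       [ 0.41117772,  0.03818391]]), array([  18.82393931,  -41.11309276,   78.96349332, -100.74626425,
        139.28842884, -160.64247107]), np.float64(19.09567296692474), [np.int32(58), np.int32(64), np.int32(60), np.int32(65), np.int32(62), np.int32(63)])
[0.48479825 0.09919377] 169.62374251544784 0.0665907641689565
```

View pics/m3.png

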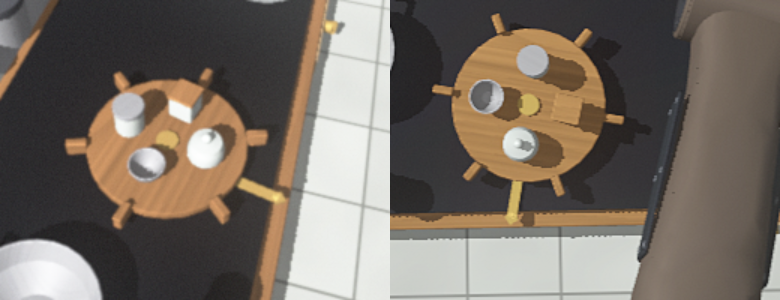

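The salt pot, at (520,143) in the top view, lines up with the pointer at (515,200): 169.1–169.6° against 169.2°. The arm is clear of everything, so I hand the job in.

```bash
python3 -c "
from plant import *
print(close_job())"
```

```text
the job is handed in; nothing more can be done
None
```

The carousel was pushed round about 58.5° by one rim tab; the salt pot stands at the front within about 0.5° of the brass pointer as measured from the images, the arm ended clear, and the job is handed in.

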